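Let the bundle press off its ratchet and move the tied bundle to the tray

TASK

The tied bundle of flattened cartons is still clamped in the bench press. Press the thumb tab of the release lever down gently, by feel, to lift the pawl off the ratchet wheel without forcing it against its stop, and hold it clear until the jaw has backed all the way off; then ease the pawl back down onto the wheel without letting it snap. After that lift the bundle out and stand it upright in the grey tray beside the small bundle, leaving everything else where it is.

Things in the scene. Friction and masses are not known exactly. Their poses are not given: they have to be found in the camera images.
- press: Bench press for tying bundles, grey-green steel, bolted down, bed 200 (x) by 335 mm (y). Origin: on the table, under the middle of the clamped bundle. Along its +y: fixed fence (y = -39 to -27 mm, top 66 mm above the table), bundle on the 14 mm thick bed, sprung steel pressure plate (66 mm high), moving jaw (86 mm high), gear housing (y = 100 to 200 mm, 92 mm high).
- shaft (a point): Centre of the 76 mm ratchet wheel (16 teeth, upright, in the press's y-z plane), on the +x side of the gear housing, at x = 40, y = 146 mm of the press and 56 mm above the table. On the shaft's other end, at x = -50 to -62 mm, is a 108 mm hand wheel, its top 110 mm above the table; both turn along as the jaw moves.
- pawl: Sprung steel pawl on a pivot pin (parallel to the press's x); origin on the pin, at x = 40, y = 188 mm of the press, 92 mm above the table. Its beak lies in the teeth at the top of the wheel, 42 mm from the pin along -y. It needs lifting by 0.12 rad to clear the teeth and meets a fixed stop at 0.14 rad. Let go while lifted it snaps back; faster than 4 rad/s chips the beak.
- beak (a point): Lower edge of the pawl's beak: 89 mm above the table when it lies in a tooth (up to 90 mm with the jaw fully back), 94 mm when just clear of the teeth, 95 mm at the pawl's stop.
- lever: Release lever, dark steel, on the pawl's pin (its origin), straddling the pawl's tail and pointing along the press's +y, with a thumb tab at its end. Pressing the tab down brings a set screw onto the pawl's tail and so lifts the beak. The screw is set differently every time, unmeasured, leaving 0.5 to 9.5 mm of play at the tab (about 1 N). More than 15 N on the lever bends it.
- tab (a point): Centre of the top face of the lever's ribbed thumb tab (28 by 26 by 6 mm), 62 mm from the pin, 105 mm above the table at rest. After the play it takes 5 to 7 N to drag the loaded beak out, then about 4 N; the beak is clear some 7.5 mm past the play and meets its firm stop 1 mm later, in all 9 to 18.5 mm down: feel for that stop with 8 to 11 N. Near it, 0.25 m/s at the tab is 4 rad/s.
- jaw (a joint): How far the moving jaw has backed off, in m: 0 as clamped, 0.0288 fully back against its stop. Its return spring pulls it back by itself in about 1.5 s while the pawl is held clear; if the pawl falls in early it catches the next tooth, every 5.9 mm.
- bundle_center (a point): Middle of the tied bundle of flattened cartons: brown cardboard with two white bands, 150 mm (x) by 54 mm (y, the clamped thickness) by 110 mm (z, height), 0.25 to 0.5 kg. It stands on the press's bed with 58 mm showing above the fence and the pressure plate, its axes those of the press.
- tray: Open grey plastic tray, fixed, 240 mm (x) by 260 mm (y), walls 60 mm high and 6 mm thick, floor 6 mm thick. Origin: centre of its underside, on the table. The small bundle stands at its -y side; the rest is free.
- small_bundle_center (a point): Middle of the small tied bundle of cartons with one white band that stands in the tray, 110 (x) by 40 (y) by 70 mm high, at y = -90 to -98 mm of the tray.
- tea_bottle: Green drink bottle with white cap, 64 mm wide, 205 mm tall; origin: centre of its underside. Leave it.
- drink_can: White drink can, 58 mm wide, 115 mm tall; origin: centre of its underside. Leave it.
- tape_roll: Brown roll of packing tape lying flat, 96 mm across, 45 mm high; origin: centre of its underside. Leave it.
- marker: Black marker pen lying down, 100 mm long, 16 mm thick; origin: centre of its underside. Leave it.
- note_block: White note block, 75 by 75 by 20 mm; origin: centre of its underside. Leave it.

How it is judged:
On the way, in this order (a step that is already met when the one before it is completed fails the run):
1. the jaw has backed fully off (27.5 mm or more) with the bundle still standing in the press (value of joint jaw above 0.0275 m and distance of bundle_center from where it was at the start of the episode below 0.02 m), for 0.1 s.
2. the pawl is back down on the wheel and the fingers are off the lever, the bundle still in the press (z of beak in the frame of press below 0.0915 m and contact force between the fingers and lever below 0.5 N and distance of bundle_center from where it was at the start of the episode below 0.03 m), for 0.2 s.
At the end, for the whole second after the job is handed in: The bundle stands upright (within about 5 degrees), released and still, on the tray's floor inside its walls; the jaw is fully back (27.5 mm or more) and the pawl rests on the ratchet wheel (x of bundle_center in the frame of tray between -0.085 and 0.085 m and y of bundle_center in the frame of tray between -0.09 and 0.1 m and z of bundle_center in the frame of tray between 0.054 and 0.067 m and angle between bundle_center's own z axis and vertical below 0.08 rad and linear speed of bundle below 0.02 m/s and value of joint jaw above 0.0275 m and z of beak in the frame of press below 0.0915 m); the robot touches nothing.
It fails at once if more than 15 N is put on the release lever or the pawl (contact force between any of the fingers, the arm and lever above 15 N or contact force between any of the fingers, the arm and pawl above 15 N).
It fails at once if the pawl snaps or chatters: it turns faster than 4 rad/s (angular speed of pawl above 4 rad/s).
It fails at once if the bundle is dragged (20 mm) while the jaw still clamps it (distance of bundle_center from where it was at the start of the episode above 0.02 m and value of joint jaw below 0.02 m).
It fails at once if a bystander is pushed more than 30 mm (distance of any of tea_bottle, drink_can, small_bundle_center, tape_roll, marker, note_block from where it was at the start of the episode above 0.03 m).
It also fails if it takes over 67 s, if anything falls off the work surface, if the arm or the gripper's body presses on something with over 40 N, if the wrist force passes 120 N, or if a joint passes its speed limit or range.

ROBOT

A 7-joint arm with a two-finger parallel gripper is mounted at the origin on the work surface. World frame = base frame: x ahead of the robot, y to its left, z up, the work surface at z = 0. Lengths are in m, angles in rad, forces in N, time in s.
With the tool pointing down it reaches from about 0.425 to 0.875 m from the base axis. Payload 8.4 kg.
Tool frame: the origin (TCP) lies on the centre line of the jaws, within the pads' length; the fingertips stand 25 mm ahead of it and the grasp point (between the pads) lies 6 mm ahead of it; z points along the fingers, y is the line along which they close (so a half turn about z gives the same grasp; the last joint's range is limited). The gripper opens to 85 mm and grips with 20 to 120 N. Pads are 22 mm wide; open, the fingers measure 114 mm over their backs; the gripper's body (76 mm by 85 mm) begins 54 mm behind the grasp point. The pads swing forward as they close: fully open they stand 13 mm farther back than shut.
Start: joints at [-1.426, 0.333, 0.04, 1.465, -0.013, 1.343, -0.059], TCP at [0.157, 0.631, 0.256] pointing down, gripper open.
Joint ranges: [-2.58, 2.58], [-0.38, 2.09], [-1.3, 1.39], [0.25, 2.4], [-1.5, 4.64], [0.08, 2.09], [-2.65, 2.65]. Speed limits (rad/s): [2.22, 2.22, 2.79, 2.79, 3.14, 3.14, 3.14].

INTERFACE

Orientations are given as a unit quaternion [w, x, y, z].
In Python, from bench import bot, imaging gives the robot as it stands. The module is installed in compiled form; this text tells all that it offers.
- The arm moves only by the tool carry_out, never from a script. Its argument "deltas" is a list of rows, each a list of 2 entries, a list of its own where there are three numbers: the shift along the tool's x, y, z in m, then the turn, a rotation vector about the tool's x, y, z in rad. In form: [[[tx, ty, tz], [rx, ry, rz]], ...]. A call has 1 to 5 rows; each row is the pose to reach, as a shift and turn from the pose commanded when the call began, along the tool's axes at that moment; what a row does not reach only later rows make up. A row lasts 1/10 s, in which the tool goes at most 50 mm and 8.59 degrees, less where a joint would pass 70% of its speed; a pose out of reach is approached as far as the arm can. A call with a gripper value outside its range is refused whole. "claw" is the closure in counts, from 0 (fully open) to 255 (shut), set as the call begins (left out, the last holds). The fingers move at their own pace and stop on an object; "grip_force" is the grip in N (left out, the last holds). Time passes only in rows, so rows that repeat a pose let the fingers close. It gives the time, the measured TCP pose, the force, the opening and the grip force at its end, in the units of the state.
- bot.get_state(): the state, without advancing time (a new reading comes with each control period).
- imaging.grab_frame(name): name is "side" or "top" or "wrist"; returns the picture (384x512x3 uint8, blue, green, red); there is no depth.
- imaging.camera_params(name): a dict with "intrinsics" (3x3 intrinsics, pixels), "cam_to_world" (4x4, takes a point from camera to world coordinates); the wrist camera has in their place "T_tool_cam" (4x4, takes a point from camera to tool coordinates, whose origin is the TCP and whose axes are the flange's). Camera axes: x right, y down, z forward; pixel columns grow to the right and rows downward; lengths in m; the calibration is good to about 2 mm. The wrist camera is an equidistant fisheye: a pixel r from the principal point sees the ray r / f radians off the axis. A picture is of the moment at which its call begins: read the wrist's pose just before it. camera_params takes no time and is no camera call.
- bot.close_job(): hands the job in; it is judged then, once.
The state is a dict: "time": time; "joint_positions": joint angles; "joint_vel": joint speeds; "effort": joint torques, N m; "ee_pos": TCP position; "ee_rot": TCP orientation; "force": force on the tool from outside, world axes, zero at the start; "ft_torque": the same for the moment, N m; "opening": finger opening in m; "finger_force": force on a finger pad.
Only numpy, scipy, OpenCV 4.12 (cv2) and the standard library are available. Lean on these libraries where they do the work, as an engineer would, in place of code of your own. Each camera call takes 0.05 s, during which the arm holds its last target. There are 200 camera calls.

## Working session

There is one attempt and no reset: what is moved stays moved. The work goes in short steps, Python scripts to look and compute and a tool call to move; the robot and the scene stay as the last step left them, time stands still between calls to the robot, and variables do not carry over. Pictures are saved under pics/ and viewed, at most 10 in all, crops included, and the job is handed in when it is done.

Besides the shell and the picture viewer there is one more tool, called after "Request:" as a command line: name --argument value ..., lists and objects as JSON in quotes. carry_out: Moves the arm, as the interface text tells. Its arguments: {"type":"object","properties":{"deltas":{"type":"array"},"claw":{"type":"number"},"grip_force":{"type":"number"}},"required":["deltas"]}

```bash
mkdir -p pics
python3 - <<'E'
from bench import bot, imaging
import cv2,numpy as np
np.set_printoptions(precision=4,suppress=True)
s=bot.get_state()
for k in ("time","ee_pos","ee_rot","force","opening","finger_force"):print(k,s[k])
for n in("top","side"):
    im=imaging.grab_frame(n);cv2.imwrite(f"pics/{n}0.png",im);cv2.imwrite(f"pics/{n}0b.png",cv2.resize(im,(800,600),interpolation=cv2.INTER_CUBIC))
    p=imaging.camera_params(n);print(n,p["intrinsics"],p["cam_to_world"])
print(imaging.camera_params("wrist"))
E
```

```text
time 0.0
ee_pos [0.1569 0.6304 0.2554]
ee_rot [-0.      0.1216  0.9926 -0.0008]
force [-0.2146 -0.8256  0.1405]
opening 0.08564060028812283
finger_force 0.0
top [[358.971    0.     253.8903]
 [  0.     358.971  192.6359]
 [  0.       0.       1.    ]] [[ 0.0269 -0.9981  0.0561  0.4133]
 [-0.9995 -0.0279 -0.0177 -0.0428]
 [ 0.0193 -0.0556 -0.9983  1.213 ]
 [ 0.      0.      0.      1.    ]]
side [[429.337   0.    256.728]
 [  0.    429.337 200.607]
 [  0.      0.      1.   ]] [[-0.9908 -0.0965  0.0954  0.3865]
 [-0.1352  0.7595 -0.6363  0.6906]
 [-0.0111 -0.6433 -0.7656  1.0039]
 [ 0.      0.      0.      1.    ]]
{'intrinsics': array([[297.3186,   0.    , 256.1439],
       [  0.    , 297.3186, 190.2239],
       [  0.    ,   0.    ,   1.    ]]), 'T_tool_cam': array([[-0.0005, -0.9498, -0.3129,  0.0799],
       [ 1.    , -0.0007,  0.0004,  0.0005],
       [-0.0006, -0.3129,  0.9498, -0.1171],
       [ 0.    ,  0.    ,  0.    ,  1.    ]])}
```

View pics/top0b.png

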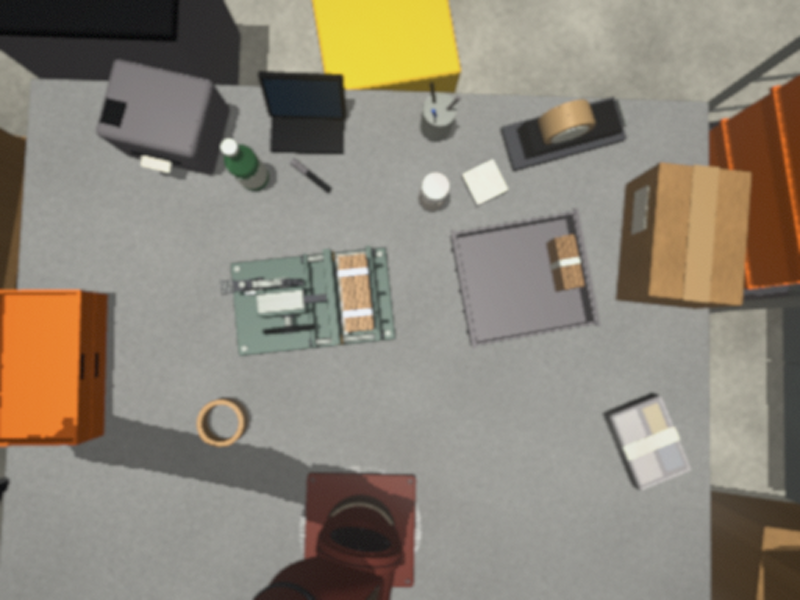

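View pics/side0b.png

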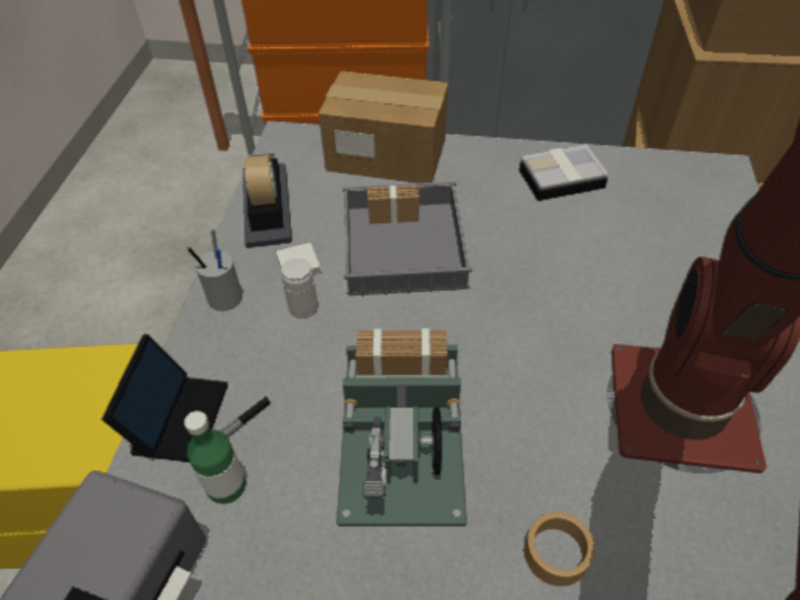

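The top view shows the press with its bundle near (355,290), its housing near (280,300), the tab near (228,287) and the tray near (525,278). The side view agrees. Next I'll enlarge crops of the press and tray.

Run:
```python
import cv2,numpy as np
a=cv2.imread("pics/top0.png");b=cv2.imread("pics/side0.png")
A=cv2.resize(a[150:235,135:260],None,fx=6,fy=6,interpolation=cv2.INTER_CUBIC)
cv2.imwrite("pics/cropA.png",A)
B=cv2.resize(b[205:340,210:305],None,fx=4.4,fy=4.4,interpolation=cv2.INTER_CUBIC)
cv2.imwrite("pics/cropB.png",B)
```

```text
(no output)
```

View pics/cropA.png

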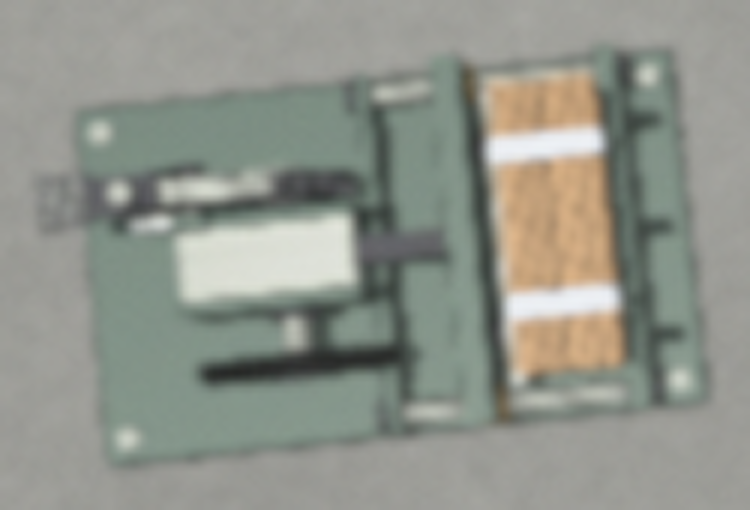

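View pics/cropB.png

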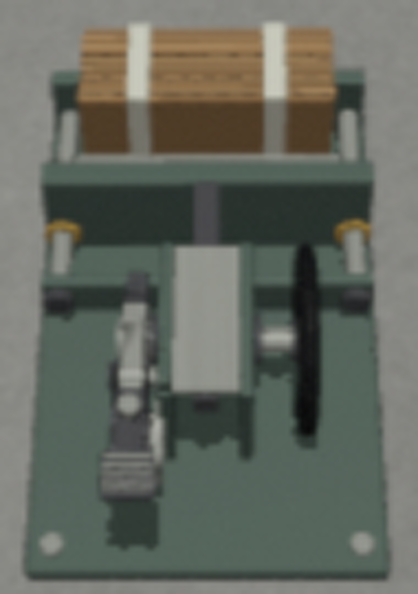

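Crop A, in crop pixels: bed corners (78,112), (108,465), (705,400), (672,48); bundle top corners (487,82), (590,72), (625,368), (520,378); tab centre (64,203). Crop B shows the tab top at about (130,471) and the bundle top corners at (85,30), (330,30), (332,100), (78,100).

```bash
cat > h.py <<'E'
import numpy as np
from bench import bot, imaging
from scipy.spatial.transform import Rotation as R
from scipy.optimize import least_squares
np.set_printoptions(precision=4,suppress=True)
def proj(n,P):
    p=imaging.camera_params(n);T=np.linalg.inv(p["cam_to_world"]);K=p["intrinsics"]
    c=np.atleast_2d(P)@T[:3,:3].T+T[:3,3];q=c@K.T;return q[:,:2]/q[:,2:]
def unproj(n,uv,z):
    p=imaging.camera_params(n);T=p["cam_to_world"]
    d=np.c_[np.atleast_2d(uv),np.ones(len(np.atleast_2d(uv)))]@np.linalg.inv(p["intrinsics"]).T@T[:3,:3].T
    return T[:3,3]+d*((z-T[2,3])/d[:,2:])
def pw(q,P): # press/tray frame to world
    P=np.atleast_2d(P).astype(float);c,s=np.cos(q[2]),np.sin(q[2])
    return np.c_[q[0]+c*P[:,0]-s*P[:,1],q[1]+s*P[:,0]+c*P[:,1],P[:,2]]
E
python3 - <<'E'
from h import *
cA=lambda p:(np.array(p)+.5)/6-.5+[135,150]
cB=lambda p:(np.array(p)+.5)/4.4-.5+[210,205]
bed=cA([(78,112),(108,465),(705,400),(672,48)]);bt=cA([(487,82),(590,72),(625,368),(520,378)])
bs=cB([(85,30),(330,30),(332,100),(78,100)])
print(unproj("top",bed,.014)[:,:2]);print(unproj("top",bt,.124)[:,:2]);print(unproj("side",bs,.124)[:,:2])
tt=unproj("top",cA([64,203]),.105);ts=unproj("side",cB([130,471]),.105);print("tab",tt,ts)
def f(q):
    b=pw(q,[(.1,q[3],.014),(-.1,q[3],.014),(-.1,q[3]-.335,.014),(.1,q[3]-.335,.014)])
    t=pw(q,[(.075,.027,.124),(.075,-.027,.124),(-.075,-.027,.124),(-.075,.027,.124)])
    s=t[[1,2,3,0]]
    return np.r_[proj("top",b)-bed,proj("top",t)-bt,proj("side",s)-bs].ravel()
r=least_squares(f,[.4,.1,.08,.24]);print(r.x,r.fun.reshape(-1,2))
print("tab pred",pw(r.x,[.04,.25,.105]),"in proj",proj("top",pw(r.x,[.04,.25,.105])),cA([64,203]))
tr=np.array([(452,232),(577,212),(597,322),(473,344)])*.64
g=lambda q:(proj("top",pw(q,[(.12,.13,.06),(.12,-.13,.06),(-.12,-.13,.06),(-.12,.13,.06)]))-tr).ravel()
t=least_squares(g,[.4,-.3,.1]);print("tray",t.x,t.fun)
c=pw(r.x,[0,0,.069]);print(c)
E
```

```text
[[ 0.5523  0.2931]
 [ 0.3571  0.2681]
 [ 0.4017 -0.0602]
 [ 0.598  -0.0363]]
[[ 0.5609  0.0565]
 [ 0.5675  0.0044]
 [ 0.4178 -0.0178]
 [ 0.4113  0.035 ]]
[[ 0.5635  0.0053]
 [ 0.4187 -0.0132]
 [ 0.4127  0.0382]
 [ 0.5584  0.0569]]
tab [[0.4946 0.2727 0.105 ]] [[0.4936 0.2715 0.105 ]]
[0.4891 0.0205 0.1316 0.2639] [[-0.6353 -0.4164]
 [-0.2768  0.5354]
 [ 0.868   0.7379]
 [ 0.1584  0.1272]
 [-0.2209  0.304 ]
 [ 0.2632  0.1769]
 [-0.543  -0.1866]
 [-0.8175  0.0145]
 [-1.2001 -0.6319]
 [ 0.2528 -0.8496]
 [ 0.6087 -0.1791]
 [-0.6155  0.0204]]
tab pred [[0.496  0.2736 0.105 ]] in proj [[144.9737 182.9768]] [145.25   183.4167]
tray [ 0.535  -0.3276  0.196 ] [ 0.7847 -0.7646 -1.0095 -0.9764 -0.0924  1.0914  0.3101  0.6256]
[[0.4891 0.0205 0.069 ]]
```

```bash
cat >> h.py <<'E'
PRESS=[.4891,.0205,.1316];TRAY=[.535,-.3276,.196]
def go(P,yaw):
    """tool-axis shift and turn to reach P, tool down, tool y along angle yaw+90deg"""
    s=bot.get_state();r0=R.from_quat(np.roll(s["ee_rot"],-1))
    c,sn=np.cos(yaw),np.sin(yaw)
    r1=R.from_matrix(np.array([[-c,-sn,0],[-sn,c,0],[0,0,-1]]).T) if 0 else R.from_matrix(np.c_[[-c,-sn,0],[-sn,c,0],[0,0,-1]])
    d=r0.inv().apply(np.array(P)-s["ee_pos"]);t=(r0.inv()*r1).as_rotvec()
    print("t",s["time"],"pos",s["ee_pos"],"shift",d,"turn",t,"F",s["force"])
E
python3 -c "
from h import *
P=pw(PRESS,[.04,.261,.16])[0];print(P);go(P,PRESS[2])"
```

```text
[0.4945 0.2845 0.16  ]
t 0.1 pos [0.1568 0.6304 0.2555] shift [-0.4112 -0.254   0.0959] turn [-0.0015 -0.0002 -0.3753] F [-0.475  -0.6855 -0.2318]
```

Request:
carry_out --deltas '[[[-0.041,-0.025,0.0],[0,0,-0.075]],[[-0.082,-0.05,0.0],[0,0,-0.15]],[[-0.123,-0.076,0.01],[0,0,-0.225]],[[-0.164,-0.101,0.02],[0,0,-0.3]],[[-0.205,-0.127,0.03],[0,0,-0.3753]]]' --claw 255

```text
time: 0.6
ee_pos: [0.3262, 0.4563, 0.2258]
ee_rot: [-0.0, -0.067, 0.998, -0.0]
force: [0.7, -0.1, -0.2]
opening: 0.0121
finger_force: 0.0
```

```bash
python3 -c "
from h import *
P=pw(PRESS,[.04,.261,.16])[0];print(P);go(P,PRESS[2])"
```

```text
[0.4945 0.2845 0.16  ]
t 0.6 pos [0.3262 0.4563 0.2258] shift [-0.1437 -0.1928  0.0658] turn [-0.0001 -0.0001  0.0031] F [ 0.6752 -0.1339 -0.237 ]
```

Request:
carry_out --deltas '[[[-0.029,-0.0386,0.005],[0,0,0]],[[-0.058,-0.077,0.01],[0,0,0]],[[-0.087,-0.116,0.025],[0,0,0]],[[-0.116,-0.155,0.045],[0,0,0]],[[-0.1437,-0.1928,0.0658],[0,0,0.003]]]'

```text
time: 1.1
ee_pos: [0.4911, 0.2872, 0.162]
ee_rot: [0.0, -0.064, 0.998, 0.0]
force: [0.7, -0.1, -0.2]
opening: -0.0001
finger_force: 0.0
```

Run:
```python
from h import *
import cv2
s=bot.get_state();im=imaging.grab_frame("wrist");cv2.imwrite("pics/w1.png",cv2.resize(im,(800,600),interpolation=cv2.INTER_CUBIC))
p=imaging.camera_params("wrist");T=p["T_tool_cam"];K=p["intrinsics"]
Rt=R.from_quat(np.roll(s["ee_rot"],-1)).as_matrix()
P=pw(PRESS,[(.026,.263,.105),(.054,.263,.105),(.054,.237,.105),(.026,.237,.105),(.04,.261,.105)])
c=((P-s["ee_pos"])@Rt-T[:3,3])@T[:3,:3]
th=np.arctan2(np.hypot(c[:,0],c[:,1]),c[:,2]);ph=np.arctan2(c[:,1],c[:,0])
print((np.c_[K[0,2]+K[0,0]*th*np.cos(ph),K[1,2]+K[0,0]*th*np.sin(ph)]+.5)*1.5625-.5)
go(pw(PRESS,[.04,.261,.16])[0],PRESS[2])
```

```text
[[396.5809 324.1561]
 [397.0418 385.0832]
 [336.4308 384.7569]
 [332.4844 324.2104]
 [391.9792 355.5807]]
t 1.15 pos [0.4951 0.2787 0.1585] shift [-0.0001  0.0059 -0.0015] turn [-0.0057 -0.0009 -0.0117] F [ 2.4379 -7.8314 -2.323 ]
```

View pics/w1.png

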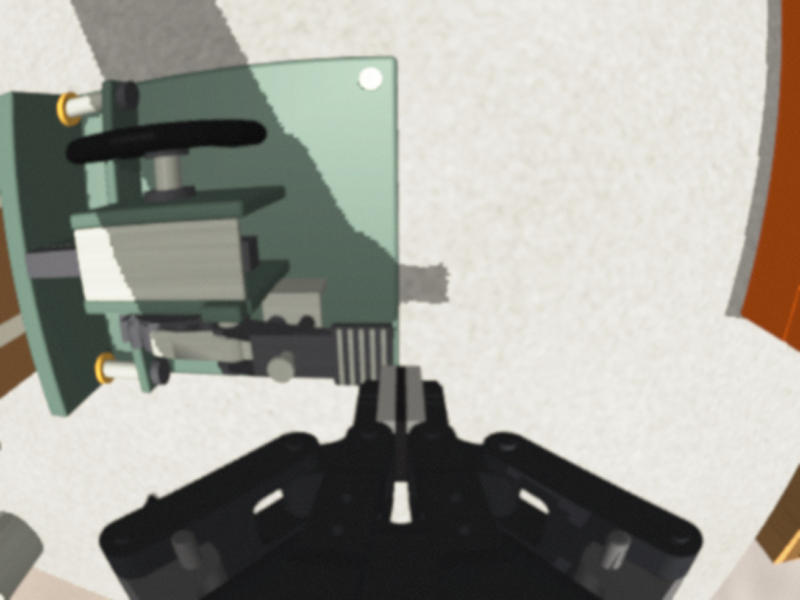

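The tab appears at (335–392, 324–384), which matches the predicted (332–397, 324–385), so the press pose is good. I'll let the arm settle and read the force.

Request:
carry_out --deltas '[[[0,0,0],[0,0,0]],[[0,0,0],[0,0,0]]]'

```text
time: 1.35
ee_pos: [0.4896, 0.2891, 0.1621]
ee_rot: [-0.0, -0.064, 0.998, -0.0]
force: [0.3, 1.0, 1.5]
opening: 0.0006
finger_force: 0.0
```

```bash
python3 -c "
from h import *
go(pw(PRESS,[.04,.261,.16])[0],PRESS[2])"
```

```text
t 1.35 pos [0.4896 0.2891 0.1621] shift [-0.0043 -0.0051  0.0021] turn [-0.     -0.0008 -0.0033] F [0.3432 1.0393 1.5088]
```

Request:
carry_out --deltas '[[[0,0,0.003],[0,0,0]],[[0,0,0.006],[0,0,0]],[[0,0,0.009],[0,0,0]],[[0,0,0.012],[0,0,0]],[[0,0,0.015],[0,0,0]]]'

```text
time: 1.85
ee_pos: [0.4898, 0.289, 0.1472]
ee_rot: [-0.0, -0.064, 0.998, 0.0]
force: [0.1, -0.1, 0.8]
opening: -0.0002
finger_force: 0.0
```

Request:
carry_out --deltas '[[[0,0,0],[0,0,0]],[[0,0,0],[0,0,0]],[[0,0,0],[0,0,0]]]'

```text
time: 2.15
ee_pos: [0.49, 0.2888, 0.1475]
ee_rot: [0.0, -0.064, 0.998, 0.0]
force: [1.2, -0.6, 0.0]
opening: -0.0001
finger_force: 0.0
```

```bash
python3 -c "
from h import *
go(pw(PRESS,[.04,.261,.14])[0],PRESS[2])"
```

```text
t 2.15 pos [0.49   0.2888 0.1475] shift [-0.0039 -0.0049  0.0075] turn [ 0.      0.0002 -0.0031] F [ 1.1822 -0.6162  0.0492]
```

Request:
carry_out --deltas '[[[-0.002,-0.0025,0.0],[0,0,0]],[[-0.004,-0.005,0.002],[0,0,-0.003]],[[-0.004,-0.005,0.004],[0,0,-0.003]],[[-0.004,-0.005,0.006],[0,0,-0.003]],[[-0.004,-0.005,0.008],[0,0,-0.003]]]'

```text
time: 2.65
ee_pos: [0.4945, 0.2844, 0.1391]
ee_rot: [-0.0, -0.066, 0.998, -0.0]
force: [-0.1, 1.6, -0.8]
opening: -0.0001
finger_force: 0.0
```

Request:
carry_out --deltas '[[[0,0,0.001],[0,0,0]],[[0,0,0.002],[0,0,0]],[[0,0,0.003],[0,0,0]],[[0,0,0.004],[0,0,0]]]'

```text
time: 3.05
ee_pos: [0.4946, 0.2844, 0.1354]
ee_rot: [0.0, -0.066, 0.998, 0.0]
force: [-1.2, -0.8, -0.5]
opening: 0.0001
finger_force: 0.0
```

Request:
carry_out --deltas '[[[0,0,0.001],[0,0,0]],[[0,0,0.002],[0,0,0]],[[0,0,0.003],[0,0,0]],[[0,0,0.004],[0,0,0]],[[0,0,0.005],[0,0,0]]]'

```text
time: 3.55
ee_pos: [0.4946, 0.2843, 0.1303]
ee_rot: [-0.0, -0.066, 0.998, -0.0]
force: [0.3, 0.4, 0.2]
opening: -0.0004
finger_force: 0.0
```

Request:
carry_out --deltas '[[[0,0,0.0007],[0,0,0]],[[0,0,0.0014],[0,0,0]],[[0,0,0.002],[0,0,0]]]'

```text
time: 3.85
ee_pos: [0.4946, 0.2845, 0.1284]
ee_rot: [0.0, -0.066, 0.998, 0.0]
force: [-0.9, 0.4, 1.4]
opening: 0.0001
finger_force: 0.3
```

Request:
carry_out --deltas '[[[0,0,0.0007],[0,0,0]],[[0,0,0.0014],[0,0,0]],[[0,0,0.002],[0,0,0]]]'

```text
time: 4.15
ee_pos: [0.4946, 0.2844, 0.1264]
ee_rot: [0.0, -0.066, 0.998, 0.0]
force: [-0.8, 0.9, 0.7]
opening: -0.0003
finger_force: 0.4
```

Request:
carry_out --deltas '[[[0,0,0.0007],[0,0,0]],[[0,0,0.0014],[0,0,0]],[[0,0,0.002],[0,0,0]]]'

```text
time: 4.45
ee_pos: [0.4946, 0.2844, 0.1244]
ee_rot: [0.0, -0.066, 0.998, 0.0]
force: [0.6, 0.9, 1.0]
opening: 0.0002
finger_force: 0.4
```

Request:
carry_out --deltas '[[[0,0,0.0007],[0,0,0]],[[0,0,0.0014],[0,0,0]],[[0,0,0.002],[0,0,0]]]'

```text
time: 4.75
ee_pos: [0.4946, 0.2844, 0.1224]
ee_rot: [0.0, -0.066, 0.998, 0.0]
force: [0.4, 1.8, 0.4]
opening: -0.0
finger_force: 0.5
```

Request:
carry_out --deltas '[[[0,0,0.0005],[0,0,0]],[[0,0,0.001],[0,0,0]],[[0,0,0.001],[0,0,0]]]'

```text
time: 5.05
ee_pos: [0.4946, 0.2844, 0.1214]
ee_rot: [0.0, -0.066, 0.998, 0.0]
force: [-0.0, 0.6, 1.1]
opening: -0.0
finger_force: 0.6
```

Request:
carry_out --deltas '[[[0,0,0.0005],[0,0,0]],[[0,0,0.001],[0,0,0]],[[0,0,0.001],[0,0,0]]]'

```text
time: 5.35
ee_pos: [0.4946, 0.2845, 0.1205]
ee_rot: [0.0, -0.066, 0.998, 0.0]
force: [-0.1, 1.4, 2.7]
opening: -0.0002
finger_force: 1.3
```

Request:
carry_out --deltas '[[[0,0,0.0005],[0,0,0]],[[0,0,0.001],[0,0,0]],[[0,0,0.001],[0,0,0]]]'

```text
time: 5.65
ee_pos: [0.4946, 0.2845, 0.1196]
ee_rot: [0.0, -0.066, 0.998, 0.0]
force: [-1.3, 1.2, 4.6]
opening: -0.0001
finger_force: 2.4
```

Request:
carry_out --deltas '[[[0,0,0.0008],[0,0,0]],[[0,0,0.0016],[0,0,0]],[[0,0,0.0024],[0,0,0]],[[0,0,0.0032],[0,0,0]],[[0,0,0.004],[0,0,0]]]'

```text
time: 6.15
ee_pos: [0.4946, 0.2846, 0.1156]
ee_rot: [0.0, -0.066, 0.998, 0.0]
force: [-1.9, 1.4, 5.9]
opening: 0.0001
finger_force: 2.7
```

Request:
carry_out --deltas '[[[0,0,0.0004],[0,0,0]],[[0,0,0.0008],[0,0,0]],[[0,0,0.001],[0,0,0]]]'

```text
time: 6.45
ee_pos: [0.4946, 0.2845, 0.1146]
ee_rot: [0.0, -0.066, 0.998, 0.0]
force: [-1.6, 1.6, 4.8]
opening: -0.0007
finger_force: 2.7
```

Request:
carry_out --deltas '[[[0,0,0.0003],[0,0,0]],[[0,0,0.0005],[0,0,0]]]'

```text
time: 6.65
ee_pos: [0.4946, 0.2845, 0.1141]
ee_rot: [0.0, -0.066, 0.998, 0.0]
force: [-0.4, 1.1, 6.0]
opening: 0.0001
finger_force: 2.6
```

Request:
carry_out --deltas '[[[0,0,0.0003],[0,0,0]],[[0,0,0.0005],[0,0,0]]]'

```text
time: 6.85
ee_pos: [0.4946, 0.2845, 0.1136]
ee_rot: [0.0, -0.066, 0.998, 0.0]
force: [-1.6, 1.3, 4.5]
opening: -0.0002
finger_force: 2.5
```

Request:
carry_out --deltas '[[[0,0,0.0003],[0,0,0]],[[0,0,0.0003],[0,0,0]]]'

```text
time: 7.05
ee_pos: [0.4946, 0.2845, 0.1133]
ee_rot: [0.0, -0.066, 0.998, 0.0]
force: [-2.1, 1.5, 5.5]
opening: 0.0002
finger_force: 2.7
```

Request:
carry_out --deltas '[[[0,0,0.0003],[0,0,0]],[[0,0,0.0003],[0,0,0]]]'

```text
time: 7.25
ee_pos: [0.4946, 0.2844, 0.1129]
ee_rot: [0.0, -0.066, 0.998, 0.0]
force: [-1.7, 1.2, 4.3]
opening: 0.0001
finger_force: 2.6
```

Request:
carry_out --deltas '[[[0,0,0.0003],[0,0,0]],[[0,0,0.0003],[0,0,0]]]'

```text
time: 7.45
ee_pos: [0.4946, 0.2844, 0.1126]
ee_rot: [0.0, -0.066, 0.998, 0.0]
force: [-1.0, 1.8, 3.8]
opening: 0.0003
finger_force: 2.4
```

Request:
carry_out --deltas '[[[0,0,0.0003],[0,0,0]],[[0,0,0.0003],[0,0,0]]]'

```text
time: 7.65
ee_pos: [0.4946, 0.2844, 0.1123]
ee_rot: [0.0, -0.066, 0.998, 0.0]
force: [-1.8, 2.2, 4.8]
opening: 0.0
finger_force: 2.6
```

Request:
carry_out --deltas '[[[0,0,0.0003],[0,0,0]],[[0,0,0.0003],[0,0,0]]]'

```text
time: 7.85
ee_pos: [0.4946, 0.2844, 0.1118]
ee_rot: [0.0, -0.066, 0.998, 0.0]
force: [-1.1, 2.5, 3.2]
opening: 0.0001
finger_force: 1.7
```

Request:
carry_out --deltas '[[[0,0,0.0003],[0,0,0]],[[0,0,0.0003],[0,0,0]]]'

```text
time: 8.05
ee_pos: [0.4946, 0.2844, 0.1115]
ee_rot: [0.0, -0.066, 0.998, -0.0]
force: [-0.6, 2.1, 3.8]
opening: -0.0002
finger_force: 1.8
```

Run:
```python
from h import *
import cv2
for n,b in(("top",(135,150,260,235)),("side",(210,205,305,340))):
    im=imaging.grab_frame(n);cv2.imwrite(f"pics/{n}1.png",im)
    a=cv2.imread(f"pics/{n}0.png").astype(int)
    d=np.abs(im.astype(int)-a).sum(2)
    pp=proj(n,pw(PRESS,[[-.09,.06,.086],[-.09,.075,.086],[-.09,.1,.086],[0,.0,.124]])).round().astype(int)
    print(n,[(tuple(p),d[p[1]-2:p[1]+3,p[0]-2:p[0]+3].mean().round(1)) for p in pp])
print(bot.get_state()["force"])
```

```text
top [((np.int64(211), np.int64(218)), np.float64(40.6)), ((np.int64(206), np.int64(219)), np.float64(39.8)), ((np.int64(199), np.int64(220)), np.float64(105.6)), ((np.int64(227), np.int64(187)), np.float64(55.4))]
side [((np.int64(291), np.int64(246)), np.float64(144.6)), ((np.int64(292), np.int64(251)), np.float64(76.3)), ((np.int64(292), np.int64(260)), np.float64(68.2)), ((np.int64(256), np.int64(219)), np.float64(182.8))]
[-0.7357  1.5218  2.9518]
```

The force fell from 5.4 to 3.5 N, so the beak is clear. I'll add a little margin, hold, and look.

Request:
carry_out --deltas '[[[0,0,0.0003],[0,0,0]],[[0,0,0.0003],[0,0,0]],[[0,0,0.0003],[0,0,0]],[[0,0,0.0003],[0,0,0]],[[0,0,0.0003],[0,0,0]]]'

```text
time: 8.65
ee_pos: [0.4946, 0.2844, 0.1113]
ee_rot: [0.0, -0.066, 0.998, 0.0]
force: [-0.5, 1.2, 2.9]
opening: 0.0001
finger_force: 1.8
```

Request:
carry_out --deltas '[[[0,0,0],[0,0,0]],[[0,0,0],[0,0,0]],[[0,0,0],[0,0,0]],[[0,0,0],[0,0,0]],[[0,0,0],[0,0,0]]]'

```text
time: 9.15
ee_pos: [0.4946, 0.2844, 0.1113]
ee_rot: [0.0, -0.066, 0.998, -0.0]
force: [-0.2, 1.7, 3.2]
opening: 0.0001
finger_force: 1.8
```

Request:
carry_out --deltas '[[[0,0,0],[0,0,0]],[[0,0,0],[0,0,0]],[[0,0,0],[0,0,0]],[[0,0,0],[0,0,0]],[[0,0,0],[0,0,0]]]'

```text
time: 9.65
ee_pos: [0.4946, 0.2844, 0.1113]
ee_rot: [-0.0, -0.066, 0.998, -0.0]
force: [0.2, 1.5, 3.4]
opening: -0.0002
finger_force: 1.8
```

Run:
```python
from h import *
import cv2
ims=[imaging.grab_frame(n) for n in("top","side")]
A=cv2.resize(ims[0][150:235,135:260],None,fx=4,fy=4,interpolation=cv2.INTER_CUBIC)
B=cv2.resize(ims[1][195:340,205:305],None,fx=3,fy=3,interpolation=cv2.INTER_CUBIC)
C=np.zeros((440,800,3),np.uint8);C[:340,:500]=A;C[:435,500:800]=B
cv2.imwrite("pics/c2.png",C)
```

```text
(no output)
```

View pics/c2.png

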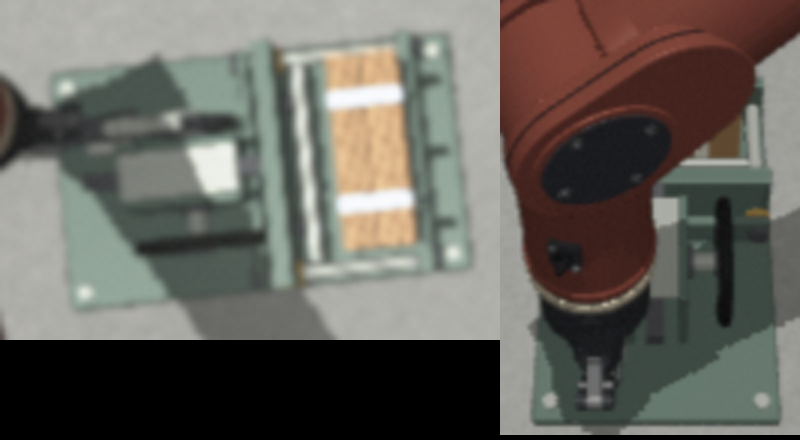

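The top crop shows the jaw backed off: its top edge moved from x≈310 to ≈278 in the 4x crop. The bundle still stands at (370,150). I'll confirm the jaw has stopped.

Request:
carry_out --deltas '[[[0,0,0],[0,0,0]],[[0,0,0],[0,0,0]],[[0,0,0],[0,0,0]],[[0,0,0],[0,0,0]],[[0,0,0],[0,0,0]]]'

```text
time: 10.25
ee_pos: [0.4946, 0.2844, 0.1113]
ee_rot: [-0.0, -0.066, 0.998, -0.0]
force: [-0.5, 2.4, 2.7]
opening: -0.0001
finger_force: 1.8
```

Run:
```python
from h import *
import cv2
from scipy.ndimage import map_coordinates
ys=np.arange(.02,.13,.001)
def prof(im,x):
    p=proj("top",pw(PRESS,[(x,y,.086) for y in ys]));g=cv2.cvtColor(im,cv2.COLOR_BGR2GRAY).astype(float)
    return map_coordinates(g,[p[:,1],p[:,0]],order=1)
a=cv2.imread("pics/top0.png");b=imaging.grab_frame("top");cv2.imwrite("pics/top3.png",b)
for x in(.07,.05,.03,):
    A=prof(a,x);B=prof(b,x);print(x);print(A[::4].round().astype(int));print(B[::4].round().astype(int))
p=cv2.imread("pics/c2.png")[:340,:500].astype(int)
q=cv2.resize(b[150:235,135:260],None,fx=4,fy=4,interpolation=cv2.INTER_CUBIC).astype(int)
print("diff",np.abs(p-q).mean())
```

```text
0.07
[170 171 176 160 105  83 108 134 140 138 133 132 129 126 127 124 101  82
  99 116 122 129 135 136 136 136 137 138]
[190 183 173 159 145 119 113 168 205 162 101  80  79 111 145 157 145 115
 111 131 137 144 151 152 152 152 152 152]
0.05
[227 230 224 171  94  71 107 135 140 133 129 135 138 138 137 125  94  76
 108 129 134 136 136 136 137 135 134 132]
[242 243 233 191 146 108  95 145 187 164 103  71  75 116 151 155 136 106
 122 145 150 152 153 153 153 152 149 147]
0.03
[172 180 173 143  91  78 116 138 142 139 138 138 138 138 138 135 113  91
 106 112  95  89  87  83  72  67  67  72]
[192 195 179 161 135 100 100 159 217 186 112  74  78 122 152 159 149 124
 123 124 103  87  79  75  71  68  70  77]
diff 0.6373529411764706
```

The jaw moved about 27 mm and is static. I'll now ease the tab up slowly.

Request:
carry_out --deltas '[[[0,0,-0.001],[0,0,0]],[[0,0,-0.002],[0,0,0]],[[0,0,-0.003],[0,0,0]],[[0,0,-0.004],[0,0,0]],[[0,0,-0.005],[0,0,0]]]'

```text
time: 10.8
ee_pos: [0.4945, 0.2845, 0.1164]
ee_rot: [0.0, -0.066, 0.998, 0.0]
force: [0.2, 2.0, 2.2]
opening: 0.0
finger_force: 1.6
```

Request:
carry_out --deltas '[[[0,0,-0.001],[0,0,0]],[[0,0,-0.002],[0,0,0]],[[0,0,-0.003],[0,0,0]],[[0,0,-0.004],[0,0,0]],[[0,0,-0.005],[0,0,0]]]'

```text
time: 11.3
ee_pos: [0.4944, 0.2839, 0.1211]
ee_rot: [-0.0, -0.066, 0.998, -0.0]
force: [0.6, 1.4, 0.8]
opening: -0.0001
finger_force: 0.5
```

Request:
carry_out --deltas '[[[0,0,-0.001],[0,0,0]],[[0,0,-0.002],[0,0,0]],[[0,0,-0.003],[0,0,0]],[[0,0,-0.004],[0,0,0]],[[0,0,-0.005],[0,0,0]]]'

```text
time: 11.8
ee_pos: [0.4945, 0.2842, 0.1263]
ee_rot: [-0.0, -0.066, 0.998, -0.0]
force: [-0.1, -1.3, 0.4]
opening: -0.0001
finger_force: 0.3
```

Request:
carry_out --deltas '[[[0,0,-0.001],[0,0,0]],[[0,0,-0.002],[0,0,0]],[[0,0,-0.003],[0,0,0]],[[0,0,-0.005],[0,0,0]],[[0,0,-0.008],[0,0,0]]]'

```text
time: 12.3
ee_pos: [0.4944, 0.2844, 0.1343]
ee_rot: [-0.0, -0.066, 0.998, -0.0]
force: [-0.7, 0.1, 0.0]
opening: -0.0
finger_force: 0.0
```

Request:
carry_out --deltas '[[[0,0,-0.015],[0,0,0]],[[0,0,-0.035],[0,0,0]],[[0,0,-0.06],[0,0,0]],[[0,0,-0.09],[0,0,0]],[[0,0,-0.11],[0,0,0]]]' --claw 0

```text
time: 12.8
ee_pos: [0.4951, 0.2846, 0.2477]
ee_rot: [0.001, -0.066, 0.998, 0.001]
force: [-0.0, -0.2, 0.5]
opening: 0.0723
finger_force: 0.0
```

```bash
python3 -c "
from h import *
go(pw(PRESS,[0,0,.235])[0],PRESS[2])"
```

```text
t 12.8 pos [0.4951 0.2846 0.2477] shift [ 0.0405 -0.261   0.0122] turn [ 0.0014  0.0025 -0.0003] F [-0.034  -0.2361  0.4846]
```

Request:
carry_out --deltas '[[[0.007,-0.045,0],[0,0,0]],[[0.014,-0.09,0],[0,0,0]],[[0.021,-0.135,0],[0,0,0]],[[0.028,-0.18,0],[0,0,0]],[[0.035,-0.22,0],[0,0,0]]]'

```text
time: 13.3
ee_pos: [0.4886, 0.0593, 0.2457]
ee_rot: [0.001, -0.065, 0.998, 0.0]
force: [0.1, 0.5, -0.6]
opening: 0.0851
finger_force: 0.0
```

Request:
carry_out --deltas '[[[0.003,-0.025,0],[0,0,0]],[[0.0055,-0.041,0],[0,0,0]],[[0.0055,-0.041,0],[0,0,0]],[[0.0055,-0.041,0],[0,0,0]],[[0.0055,-0.041,0],[0,0,0]]]'

```text
time: 13.8
ee_pos: [0.4887, 0.0216, 0.2447]
ee_rot: [0.0, -0.066, 0.998, 0.0]
force: [-1.3, 0.5, -0.1]
opening: 0.0853
finger_force: 0.0
```

```bash
cat >> h.py <<'E'
def wproj(s,P):
    p=imaging.camera_params("wrist");T=p["T_tool_cam"];K=p["intrinsics"]
    Rt=R.from_quat(np.roll(s["ee_rot"],-1)).as_matrix()
    c=((P-s["ee_pos"])@Rt-T[:3,3])@T[:3,:3]
    th=np.arctan2(np.hypot(c[:,0],c[:,1]),c[:,2]);ph=np.arctan2(c[:,1],c[:,0])
    return np.c_[K[0,2]+K[0,0]*th*np.cos(ph),K[1,2]+K[0,0]*th*np.sin(ph)]
E
python3 - <<'E'
from h import *
import cv2
s=bot.get_state();im=imaging.grab_frame("wrist");cv2.imwrite("pics/w2.png",cv2.resize(im,(800,600),interpolation=cv2.INTER_CUBIC))
print((wproj(s,pw(PRESS,[(.075,.027,.124),(.075,-.027,.124),(-.075,-.027,.124),(-.075,.027,.124)]))+.5)*1.5625-.5)
go(pw(PRESS,[0,0,.11])[0],PRESS[2])
E
```

```text
[[442.3017 417.5583]
 [353.1806 417.4408]
 [344.1829 159.83  ]
 [450.8005 159.7947]]
t 13.85 pos [0.4887 0.0216 0.2445] shift [-0.0003 -0.0012  0.1345] turn [0.0002 0.0001 0.0017] F [-0.1755  0.6574 -0.4544]
```

View pics/w2.png

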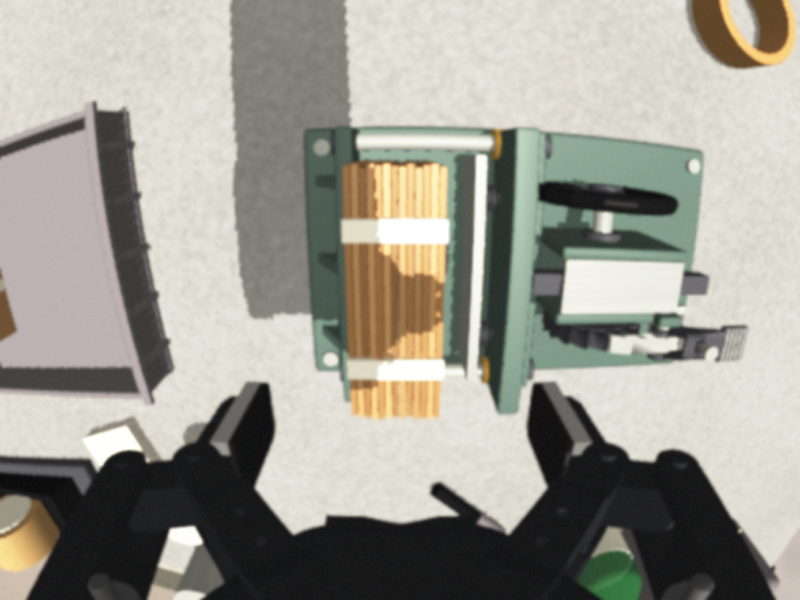

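The bundle top appears at (342–448, 163–417), matching the prediction. The plate is free of it, so I'll descend and grasp.

Request:
carry_out --deltas '[[[0,-0.001,0.04],[0,0,0]],[[0,-0.001,0.075],[0,0,0]],[[0,-0.001,0.105],[0,0,0]],[[0,-0.001,0.125],[0,0,0]],[[0,-0.001,0.1365],[0,0,0]]]'

```text
time: 14.35
ee_pos: [0.4878, 0.0201, 0.1061]
ee_rot: [-0.001, -0.066, 0.998, -0.0]
force: [0.3, 0.8, 0.5]
opening: 0.0857
finger_force: 0.0
```

Request:
carry_out --deltas '[[[0,0,0],[0,0,0]],[[0,0,0],[0,0,0]],[[0,0,0],[0,0,0]],[[0,0,0],[0,0,0]],[[0,0,0],[0,0,0]]]' --claw 255 --grip_force 60

```text
time: 14.85
ee_pos: [0.4897, 0.0194, 0.109]
ee_rot: [0.001, -0.066, 0.998, 0.0]
force: [-0.5, -0.0, 6.9]
opening: 0.0535
finger_force: 64.8
```

Request:
carry_out --deltas '[[[0,0,0],[0,0,0]],[[0,0,0],[0,0,0]]]'

```text
time: 15.05
ee_pos: [0.4897, 0.0194, 0.109]
ee_rot: [0.001, -0.066, 0.998, 0.0]
force: [0.3, -1.4, 6.1]
opening: 0.0534
finger_force: 64.8
```

Request:
carry_out --deltas '[[[0,0,-0.005],[0,0,0]],[[0,0,-0.015],[0,0,0]],[[0,0,-0.035],[0,0,0]],[[0,0,-0.06],[0,0,0]],[[0,0,-0.09],[0,0,0]]]'

```text
time: 15.55
ee_pos: [0.4878, 0.0191, 0.1985]
ee_rot: [-0.001, -0.066, 0.998, -0.0]
force: [0.5, 1.0, -4.7]
opening: 0.0538
finger_force: 64.1
```

Request:
carry_out --deltas '[[[0,0,-0.025],[0,0,0]],[[0,0,-0.04],[0,0,0]],[[0,0,-0.05],[0,0,0]],[[0,0,-0.05],[0,0,0]]]'

```text
time: 15.95
ee_pos: [0.4891, 0.0193, 0.2491]
ee_rot: [0.001, -0.066, 0.998, 0.0]
force: [-0.5, -0.1, -5.2]
opening: 0.0537
finger_force: 64.4
```

```bash
python3 -c "
from h import *
print(unproj('top',np.array([435,183])*.64,.115))
go(pw(TRAY,[0,.025,.24])[0],TRAY[2])"
```

```text
[[ 0.7118 -0.132   0.115 ]]
t 15.95 pos [0.4891 0.0193 0.2491] shift [ 0.0016 -0.325   0.0089] turn [ 0.0004  0.0018 -0.0646] F [-0.5125 -0.0873 -5.1891]
```

Held (about 5 N hanging), and the path is clear. Next, carry it to the tray.

Request:
carry_out --deltas '[[[0,-0.03,0],[0,0,0]],[[0,-0.07,0],[0,0,-0.01]],[[0,-0.115,0],[0,0,-0.03]],[[0,-0.16,0],[0,0,-0.05]],[[0.001,-0.205,0],[0,0,-0.0646]]]'

```text
time: 16.45
ee_pos: [0.5141, -0.1855, 0.2469]
ee_rot: [-0.001, -0.099, 0.995, 0.0]
force: [1.6, 1.2, -4.7]
opening: 0.0537
finger_force: 64.5
```

```bash
python3 -c "
from h import *
go(pw(TRAY,[0,.025,.24])[0],TRAY[2])"
```

```text
t 16.45 pos [ 0.5141 -0.1855  0.2469] shift [ 0.0074 -0.1184  0.0068] turn [ 0.0003 -0.0012  0.0015] F [ 1.5877  1.1618 -4.653 ]
```

Request:
carry_out --deltas '[[[0.002,-0.035,0],[0,0,0]],[[0.005,-0.07,0],[0,0,0]],[[0.007,-0.1,0],[0,0,0]],[[0.007,-0.118,0],[0,0,0]],[[0.007,-0.118,0],[0,0,0]]]'

```text
time: 16.95
ee_pos: [0.5295, -0.3041, 0.2464]
ee_rot: [-0.001, -0.096, 0.995, -0.001]
force: [0.3, -0.8, -3.8]
opening: 0.0534
finger_force: 65.1
```

Request:
carry_out --deltas '[[[0,0,0],[0,0,0]],[[0,0,0],[0,0,0]]]'

```text
time: 17.15
ee_pos: [0.5308, -0.2999, 0.2471]
ee_rot: [-0.0, -0.099, 0.995, 0.001]
force: [0.0, 0.6, -4.0]
opening: 0.0535
finger_force: 65.1
```

Run:
```python
from h import *
import cv2
im=imaging.grab_frame("wrist");cv2.imwrite("pics/w3.png",cv2.resize(im,(800,600),interpolation=cv2.INTER_CUBIC))
s=bot.get_state()
print((wproj(s,pw(TRAY,[(.12,.13,.06),(.12,-.13,.06),(-.12,-.13,.06),(-.12,.13,.06)]))+.5)*1.5625-.5)
go(pw(TRAY,[0,.025,.102])[0],TRAY[2])
```

```text
[[528.0877 414.934 ]
 [206.9239 410.9549]
 [171.8332 102.8449]
 [553.7135  94.0728]]
t 17.2 pos [ 0.5309 -0.2998  0.2474] shift [ 0.0013 -0.0032  0.1454] turn [ 0.001  -0.0004  0.0016] F [-0.4926 -0.0817 -4.0434]
```

View pics/w3.png

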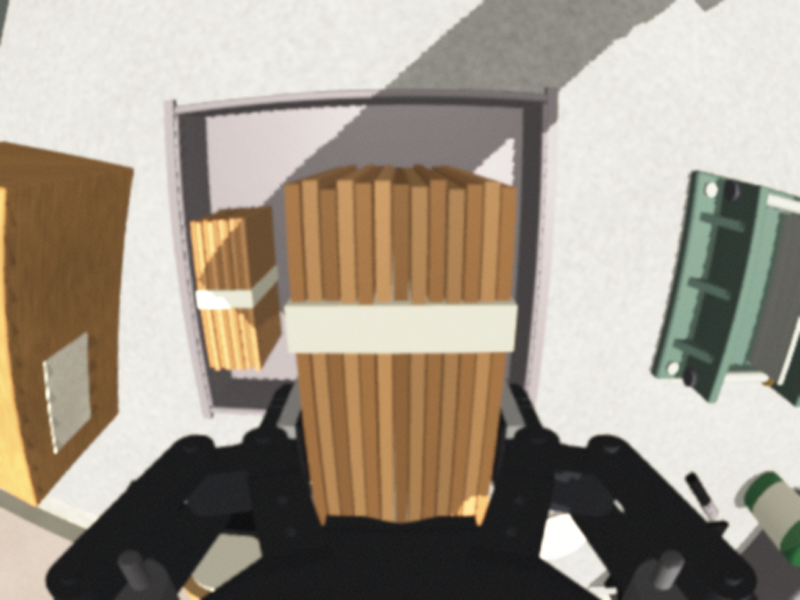

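The tray rim corners at (172,103), (549,92) and (207,415) match the prediction. The bundle hangs straight, clear of the walls and the small bundle, so I'll lower it.

Request:
carry_out --deltas '[[[0.001,-0.003,0.03],[0,0,0]],[[0.001,-0.003,0.065],[0,0,0]],[[0.001,-0.003,0.095],[0,0,0]],[[0.001,-0.003,0.115],[0,0,0]],[[0.001,-0.003,0.13],[0,0,0]]]'

```text
time: 17.7
ee_pos: [0.5301, -0.3028, 0.1163]
ee_rot: [-0.001, -0.099, 0.995, 0.001]
force: [0.4, -0.2, -4.8]
opening: 0.0533
finger_force: 65.0
```

Request:
carry_out --deltas '[[[0,0,0.003],[0,0,0]],[[0,0,0.006],[0,0,0]],[[0,0,0.009],[0,0,0]],[[0,0,0.011],[0,0,0]],[[0,0,0.012],[0,0,0]]]'

```text
time: 18.2
ee_pos: [0.5306, -0.3044, 0.1062]
ee_rot: [0.0, -0.098, 0.995, -0.0]
force: [0.4, 0.2, -3.4]
opening: 0.0532
finger_force: 65.1
```

Request:
carry_out --deltas '[[[0,0,0.001],[0,0,0]],[[0,0,0.001],[0,0,0]],[[0,0,0.001],[0,0,0]]]'

```text
time: 18.5
ee_pos: [0.5304, -0.3044, 0.105]
ee_rot: [0.0, -0.098, 0.995, -0.0]
force: [0.7, -0.6, -3.9]
opening: 0.0533
finger_force: 65.1
```

Request:
carry_out --deltas '[[[0,0,0.001],[0,0,0]],[[0,0,0.002],[0,0,0]],[[0,0,0.002],[0,0,0]]]'

```text
time: 18.8
ee_pos: [0.5303, -0.3042, 0.1027]
ee_rot: [-0.0, -0.098, 0.995, 0.0]
force: [0.1, 0.3, -3.8]
opening: 0.0534
finger_force: 65.1
```

Request:
carry_out --deltas '[[[0,0,0.001],[0,0,0]],[[0,0,0.0015],[0,0,0]],[[0,0,0.0015],[0,0,0]]]'

```text
time: 19.1
ee_pos: [0.5303, -0.3043, 0.1013]
ee_rot: [-0.0, -0.098, 0.995, -0.0]
force: [0.3, -0.4, -4.2]
opening: 0.0536
finger_force: 65.4
```

Request:
carry_out --deltas '[[[0,0,0.0007],[0,0,0]],[[0,0,0.001],[0,0,0]],[[0,0,0.001],[0,0,0]]]'

```text
time: 19.4
ee_pos: [0.5303, -0.3045, 0.1011]
ee_rot: [0.0, -0.098, 0.995, 0.0]
force: [-4.1, 1.6, 4.9]
opening: 0.0535
finger_force: 66.4
```

Request:
carry_out --deltas '[[[0,0,0.0007],[0,0,0]],[[0,0,0.001],[0,0,0]],[[0,0,0.001],[0,0,0]]]'

```text
time: 19.7
ee_pos: [0.5304, -0.3045, 0.101]
ee_rot: [0.0, -0.098, 0.995, 0.0]
force: [-7.4, 3.2, 14.5]
opening: 0.0537
finger_force: 67.4
```

The bundle is on the floor. I'll unload, release and rise.

Request:
carry_out --deltas '[[[0,0,-0.001],[0,0,0]],[[0,0,-0.001],[0,0,0]]]'

```text
time: 19.9
ee_pos: [0.5304, -0.3045, 0.1011]
ee_rot: [0.0, -0.098, 0.995, 0.0]
force: [-4.0, 1.5, 7.1]
opening: 0.0533
finger_force: 66.7
```

Request:
carry_out --deltas '[[[0,0,0],[0,0,0]],[[0,0,0],[0,0,0]],[[0,0,0],[0,0,0]],[[0,0,0],[0,0,0]],[[0,0,0],[0,0,0]]]' --claw 0

```text
time: 20.4
ee_pos: [0.5304, -0.3043, 0.1003]
ee_rot: [-0.0, -0.098, 0.995, -0.0]
force: [0.3, -0.5, 0.6]
opening: 0.0855
finger_force: 0.0
```

Request:
carry_out --deltas '[[[0,0,-0.01],[0,0,0]],[[0,0,-0.03],[0,0,0]],[[0,0,-0.06],[0,0,0]],[[0,0,-0.1],[0,0,0]],[[0,0,-0.14],[0,0,0]]]'

```text
time: 20.9
ee_pos: [0.53, -0.3044, 0.2424]
ee_rot: [-0.0, -0.098, 0.995, -0.0]
force: [0.8, -0.6, 0.3]
opening: 0.0853
finger_force: 0.0
```

Request:
carry_out --deltas '[[[0.01,0.03,-0.02],[0,0,0]],[[0.03,0.07,-0.04],[0,0,0]],[[0.05,0.11,-0.05],[0,0,0]],[[0.07,0.14,-0.05],[0,0,0]],[[0.07,0.14,-0.05],[0,0,0]]]'

```text
time: 21.4
ee_pos: [0.4325, -0.1781, 0.2916]
ee_rot: [0.001, -0.099, 0.995, 0.002]
force: [0.7, -0.3, 1.3]
opening: 0.0852
finger_force: 0.0
```

Run:
```python
from h import *
import cv2
im=[imaging.grab_frame(n) for n in("side","top")]
A=cv2.resize(im[0][100:340,180:320],None,fx=2.4,fy=2.4,interpolation=cv2.INTER_CUBIC)
B=cv2.resize(im[1][110:240,130:390],None,fx=1.75,fy=1.75,interpolation=cv2.INTER_CUBIC)
C=np.zeros((580,800,3),np.uint8);C[:A.shape[0],:A.shape[1]]=A;C[:B.shape[0],340:340+B.shape[1]]=B
cv2.imwrite("pics/end.png",C)
s=bot.get_state();print(s["time"],s["ee_pos"],s["force"],s["opening"])
```

```text
21.5 [ 0.4344 -0.1804  0.2913] [-0.1231 -0.2677  0.0272] 0.08535156130026313
```

View pics/end.png

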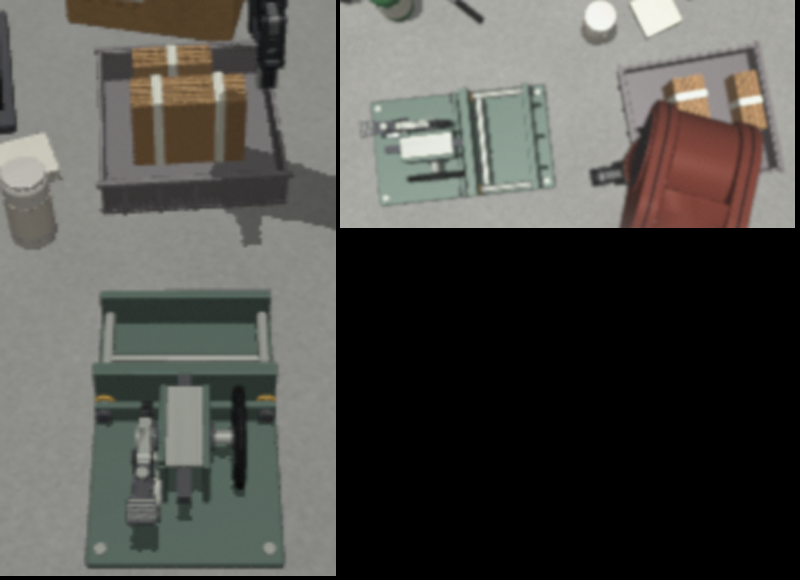

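The bundle stands upright in the tray at (187,118) in the side crop, behind it the small bundle. The jaw is back, the lever is at rest and the gripper is clear of everything.

```bash
python3 -c "
from bench import bot
print(bot.close_job())"
```

```text
the job is handed in; nothing more can be done
None
```

The job is handed in, with no verdict shown: the pawl was lifted by feel at about 6 N at most, the jaw backed off about 27 mm by camera until it stopped moving, the pawl was eased back down, and the bundle stands upright in the tray beside the small one.

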